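Show the red-stone pendant to the bench inspection camera

TASK

First press the green push button fully down and let it come up again to wake the inspection camera; then take the pendant with the red stone out of the slotted rack and hold it still in the air in front of the lens: the stone 11 cm straight out from the middle of the lens, the front face square to the lens (so leaning back, because the camera looks down at a slant), the hanging loop uppermost. Finish while still holding it there in the gripper; do not touch the camera or its stand with the robot or the pendant, and leave the other two pendants, the hammer and the white jar where they are.

Things in the scene. Friction and masses are not known exactly. Their poses are not given: they have to be found in the camera images.
- wake_button (a joint): travel of the green push button (30 mm across, in a black housing on the bench), in m: 0 up, 0.006 fully down; it is pressed straight down against a spring (5 N when fully down) and comes up by itself
- wake_button_top (a point): centre of the top face of the green push button, the point to press; it moves down with the button
- rack: fixed pale wooden rack, 165 (x) by 56 (y) by 25 (z) mm, with three slots across it along its y axis, 11.6 mm wide, 15 mm deep, at x = -55, 0 and 55 mm; origin at the centre of its underside, slot floors at z = 10 mm. One pendant stands in each slot, in varying order, all facing the rack's +x. Its yaw is up to 50 degrees either way
- pendant_red: the pendant to show: upright brass plaque 40 mm wide (y), 10 thick (x), 48 high (z), topped by a red shoulder 26 mm wide, 8 high, and a brass loop; 67 mm high in all, 110 to 220 g. Origin: centre of its lower edge. +x points out of the front face with the red stone, +z up to the loop. Grip the flat sides (y = -20, +20 mm, z = 0 to 48) from above; its lower 15 mm stand in the slot
- stone (a point): outermost point of the red stone (19 mm across), at x = 9, y = 0, z = 28 mm in the pendant's frame; its axes are the pendant's
- sight (a point): imaginary point 110 mm straight out from the stone along the pendant's +x; it falls on the lens centre when the pendant is held right
- camera: fixed stand of the inspection camera: steel base plate 130 by 130 by 14 mm and a round post 22 mm across, 304 mm high, both centred at x = 72.5 mm; it carries the head. Origin on the bench, straight below the lens; its -x side faces the robot, turned up to about 20 degrees either way
- camera_head: camera head, fixed on the stand: white box 85 x 52 x 52 mm, black lens 40 mm across, blue front ring. Origin: centre of the lens front, 270 mm straight above the stand's origin. x points from the work into the lens; y is level; it looks along -x, 0.436 rad (25 degrees) below level. The pendant is held right when its axes are parallel to the head's, x to x, z to z
- camera_lens (a point): centre of the lens front (the head's origin)
- camera_focus (a point): point in the air where the stone must be: 110 mm straight out of the lens, at x = -110 mm in the head's frame, about 224 mm above the bench; the head's axes
- pendant_green: pendant of the same shape with green stone and shoulder, in the rack: leave it
- pendant_blue: pendant of the same shape with blue stone and shoulder, in the rack: leave it
- hammer: small hammer lying on the bench between rack and button, about 250 mm long: leave it
- jar: white jar with black lid, 56 mm across, 70 mm high: leave it
Things that resemble listed ones, but are neither listed nor needed, are in the scene too. Leave any turquoise look-alike of the pendant_red alone.

How it is judged:
On the way, in this order (a step that is already met when the one before it is completed fails the run):
1. the green button is pressed fully down (value of joint wake_button above 0.0052 m), for 0.05 s.
2. the button is let up again (value of joint wake_button below 0.0015 m), for 0.05 s.
3. the red-stone pendant is lifted clear of the rack in the gripper (contact force between the fingers and pendant_red above 1 N and height (world z) of pendant_red above 0.045 m), for 0.1 s.
4. the pendant is presented in front of the lens (contact force between the fingers and pendant_red above 1 N and distance between stone and camera_focus below 0.015 m and distance between sight and camera_lens below 0.035 m and angle between the x axis of pendant_red and the x axis of camera_head, either way round below 0.2 rad and angle between the z axis of pendant_red and the z axis of camera_head, either way round below 0.2 rad and z of pendant_red in the frame of camera_head below 0 m), for 0.3 s.
At the end, for the whole second after the job is handed in: The gripper holds the red-stone pendant still in the air (finger force over 1 N, touching nothing else), stone within 15 mm of the point 110 mm out from the lens, front face towards the lens and square to it within 0.2 rad, loop uppermost and not rolled more than 0.2 rad; the button is up (all of step 4 and linear speed of pendant_red below 0.03 m/s and angular speed of pendant_red below 0.3 rad/s and contact force between pendant_red and rack below 0.1 N and contact force between pendant_red and camera below 0.1 N and contact force between pendant_red and pendant_green below 0.1 N and contact force between pendant_red and pendant_blue below 0.1 N and contact force between pendant_red and jar below 0.1 N and contact force between pendant_red and hammer below 0.1 N and height (world z) of pendant_red above 0.12 m and value of joint wake_button below 0.0015 m); the arm keeps its last pose, push and grip.
It fails at once if the camera or its stand is touched by the robot or the pendant (contact force between any of the fingers, the arm, pendant_red and camera above 1 N).
It fails at once if another pendant is moved more than 15 mm (distance of any of pendant_green, pendant_blue from where it was at the start of the episode above 0.015 m).
It fails at once if the hammer or the jar is moved more than 25 mm (distance of any of hammer, jar from where it was at the start of the episode above 0.025 m).
It also fails if it takes over 51 s, if anything falls off the work surface, if the arm or the gripper's body presses on something with over 40 N, if the wrist force passes 120 N, or if a joint passes its speed limit or range.

ROBOT

A 6-joint arm with a two-finger parallel gripper is mounted at the origin on the work surface. World frame = base frame: x ahead of the robot, y to its left, z up, the work surface at z = 0. Lengths are in m, angles in rad, forces in N, time in s.
With the tool pointing down it reaches from about 0.225 to 0.875 m from the base axis. Payload 3.4 kg.
Tool frame: the origin (TCP) lies at the very end of the fingers, on their centre line; the grasp point (between the pads) lies manip.grip_point_offset behind it (manip.grip_point_offset is the distance from the TCP to the grasp point, in m); z points along the fingers, y is the line along which they close (so a half turn about z gives the same grasp; the last joint's range is limited). The gripper opens to 85 mm and grips with 20 to 120 N. Pads are 22 mm wide; open, the fingers measure 114 mm over their backs; the gripper's body (76 mm by 85 mm) begins 54 mm behind the grasp point. The pads swing forward as they close: fully open they stand 13 mm farther back than shut.
Start: joints at [-1.408, 0.276, 1.505, -0, 1.361, -0.121], TCP at [0.161, -0.552, 0.231] pointing down, gripper open.
Joint ranges: [-2.89, 2.89], [-0.75, 2.08], [0.22, 2.7], [-1.18, 4.32], [0.11, 2.71], [-2.7, 2.7]. Speed limits (rad/s): [2.57, 2.57, 3.14, 3.14, 3.14, 3.14].

INTERFACE

Orientations are given as a unit quaternion [w, x, y, z].
In Python, from rig import manip gives the robot as it stands.
- The arm moves only by the shell command python3 -m pendant 'ROWS' [FORCE]. ROWS is JSON, a list of rows, each an object of numbers: "jaw": the opening, from -1 (shut) to 1 (fully open); "tx", "ty", "tz": the shift along the world's x, y, z in cm; "ax", "ay", "az": the turn, a rotation vector about the world's x, y, z in degrees. In form: [{"jaw": .., "tx": .., "ty": .., "tz": .., "ax": .., "ay": .., "az": ..}, ...]. A call has 1 to 10 rows; each row is the pose to reach, as a shift and turn from the pose commanded when the call began; what a row does not reach only later rows make up. A row lasts 1/8 s, in which the tool goes at most 62.5 mm and 10.7 degrees, less where a joint would pass 70% of its speed; a pose out of reach is approached as far as the arm can. A call with a gripper value outside its range is refused whole. The fingers move at their own pace and stop on an object; FORCE is the grip in N (left out, the last holds). Time passes only in rows, so rows that repeat a pose let the fingers close. It gives the time, the measured TCP pose, the force, the opening and the grip force at its end, in the units of the state.
- manip.get_state(): the state, without advancing time (a new reading comes with each control period).
- manip.get_image(name): name is "scene" or "top" or "wrist"; returns a dict with "pixels" (480x640x3 uint8, blue, green, red), "depth" (480x640 float32, m along the optical axis (not along the pixel's ray), 0 where there is no reading), "fx", "fy", "cx", "cy" (pixels), "pose" (4x4, takes a point from camera to world coordinates). Camera axes: x right, y down, z forward; pixel columns grow to the right and rows downward; lengths in m; the calibration is good to about 2 mm. A picture is of the moment at which its call begins.
- manip.sign_off(): hands the job in; it is judged then, once.
The state is a dict: "clock": time; "qpos": joint angles; "qd": joint speeds; "effort": joint torques, N m; "position": TCP position; "ee_rot": TCP orientation; "contact_force": force on the tool from outside, world axes, zero at the start; "moment": the same for the moment, N m; "width": finger opening in m; "gripper_force": force on a finger pad.
Only numpy, scipy, OpenCV 4.12 (cv2) and the standard library are available. Lean on these libraries where they do the work, as an engineer would, in place of code of your own. Each camera call takes 0.05 s, during which the arm holds its last target. There are 200 camera calls.

## Working session

There is one attempt and no reset: what is moved stays moved. The work goes in short steps, Python scripts to look and compute and a shell command to move; the robot and the scene stay as the last step left them, time stands still between calls to the robot, and variables do not carry over. Pictures are saved under pics/ and viewed, at most 10 in all, crops included, and the job is handed in when it is done.

```bash
ls; mkdir -p pics; python3 - <<'E'
from rig import manip
import cv2,numpy as np
print(manip.get_state(), manip.grip_point_offset)
for n in("scene","top"):
    im=manip.get_image(n); np.savez(f"{n}0.npz",**im); cv2.imwrite(f"pics/{n}0.png",im["pixels"]); print(n,np.round(im["pose"],3).tolist(),im["fx"],im["cx"],im["cy"])
E
```

```text
pics
{'clock': 0.0, 'qpos': array([-1.40799186e+00,  2.76581563e-01,  1.50617107e+00,  8.79135570e-06,
        1.36070518e+00, -1.20973259e-01]), 'qd': array([-0.00081089,  0.00151221, -0.00068473,  0.00050569,  0.00051173,
       -0.00199057]), 'effort': array([-1.84939272e-03, -4.16782165e+01, -2.45812118e+01, -5.71231285e-04,
        1.11082866e-02,  2.52466144e-06]), 'position': array([ 0.16091365, -0.55145149,  0.23043227]), 'ee_rot': array([-9.32467859e-04,  9.89950352e-01,  1.41412273e-01, -1.52068637e-05]), 'contact_force': array([-1.02846505, -0.07490567,  0.36511138]), 'moment': array([-0.04513132,  0.0024219 ,  0.00779227]), 'gripper_force': 0.0, 'width': 0.08558135672489825} 0.0187
scene [[-0.256, 0.621, -0.741, 1.211], [0.967, 0.163, -0.197, 0.115], [-0.002, -0.767, -0.642, 0.698], [0.0, 0.0, 0.0, 1.0]] 444.5263960183523 318.22929860691295 231.4731922737857
top [[-0.011, -0.981, 0.193, 0.452], [-1.0, 0.014, 0.014, -0.05], [-0.017, -0.193, -0.981, 0.993], [0.0, 0.0, 0.0, 1.0]] 478.818910983793 311.0171677929153 241.70363344387067
```

View pics/scene0.png

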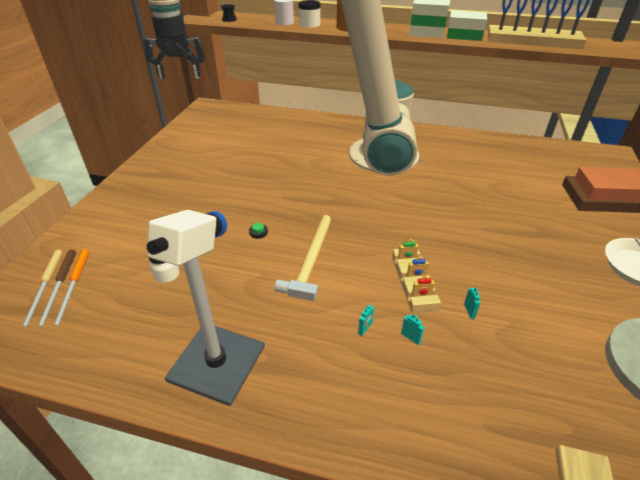

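View pics/top0.png

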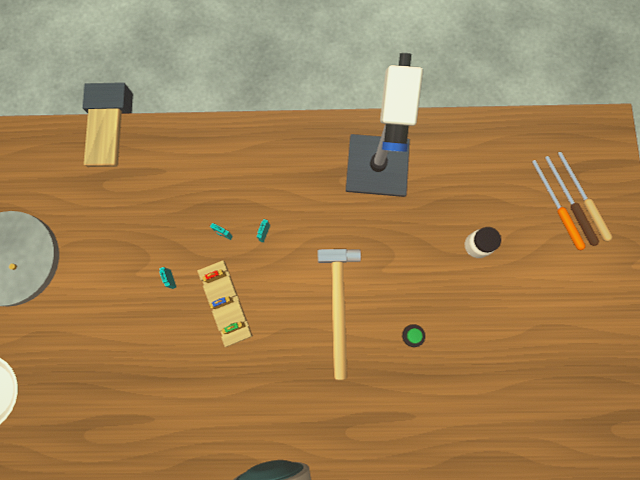

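Scene view: rack at (415,275) with green, blue and red pendants, red at (423,286); three turquoise look-alikes at (366,320), (413,329), (473,302); button at (258,229); camera head with its blue ring at (217,224). Top view: red at (212,275), button (413,336), ring (396,147), base plate (378,166), jar (485,241).
Could be mistaken for the red pendant (top view): blue (219,302), green (232,328), turquoise (221,231), (263,231), (167,278). The choice is red (212,275).

```bash
cat > h.py <<'E'
import numpy as np,cv2
def cloud(im):
    v,u=np.mgrid[:480,:640]; d=im["depth"]
    p=np.stack([(u-im["cx"])/im["fx"]*d,(v-im["cy"])/im["fy"]*d,d],-1)
    return p@im["pose"][:3,:3].T+im["pose"][:3,3]
def hsv(im): return cv2.cvtColor(np.ascontiguousarray(im["pixels"]),cv2.COLOR_BGR2HSV)
def mask(im,lo,hi,roi):
    m=cv2.inRange(hsv(im),np.array(lo),np.array(hi))>0
    r=np.zeros_like(m);x0,y0,x1,y1=roi;r[y0:y1,x0:x1]=1
    return m&r&(im["depth"]>0)
E
python3 - <<'E'
from h import *
np.set_printoptions(precision=4,suppress=True)
T=dict(np.load("top0.npz"));S=dict(np.load("scene0.npz"))
def rep(n,im,lo,hi,roi,zr=None):
    m=mask(im,lo,hi,roi);P=cloud(im)[m]
    if zr:P=P[(P[:,2]>zr[0])&(P[:,2]<zr[1])]
    print(n,len(P),"med",np.median(P,0),"min",P.min(0),"max",P.max(0)); return P
g=(45,80,60),(75,255,255);r1=(0,180,80),(6,255,255);b=(105,120,50),(130,255,255)
rep("btnT",T,*g,(395,315,435,355));rep("btnS",S,*g,(240,215,280,240))
for n,im,R,B in(("T",T,(190,255,260,350),(370,130,420,160)),("S",S,(390,230,445,310),(195,205,235,245))):
    for c,k in(("red",r1),("blue",b),("green",g)): rep(c+n,im,*k,R)
    P=rep("ring"+n,im,*b,B)
# rack top in top view
P=cloud(T);H=hsv(T)
m=np.zeros((480,640),bool);m[255:350,190:260]=1
m&=(P[...,2]>.017)&(P[...,2]<.031)
rr=cv2.minAreaRect((P[m][:,:2]*1000).astype(np.float32));print("rack",m.sum(),rr,cv2.boxPoints(rr))
m=np.zeros((480,640),bool);m[120:205,330:420]=1
m&=(P[...,2]>.008)&(P[...,2]<.02)
rr=cv2.minAreaRect((P[m][:,:2]*1000).astype(np.float32));print("base",m.sum(),rr,cv2.boxPoints(rr))
# head box top, white
m=mask(T,(0,0,170),(180,60,255),(375,50,430,130));Q=P[m];print("head",len(Q),Q.min(0),Q.max(0),np.median(Q,0))
c=Q.mean(0);w,V=np.linalg.eigh(np.cov(Q.T));print(w**.5,V)
c=cv2.resize(T["pixels"][220:360,150:350],None,fx=4,fy=4,interpolation=cv2.INTER_CUBIC)
s=cv2.resize(S["pixels"][225:315,380:480],None,fx=6,fy=6,interpolation=cv2.INTER_CUBIC)
cv2.imwrite("pics/crop1.png",s)
E
```

```text
btnT 198 med [ 0.4518 -0.2385  0.022 ] min [ 0.4363 -0.2539  0.0104] max [ 0.4658 -0.2251  0.0273]
btnS 112 med [ 0.4539 -0.2375  0.0218] min [ 0.4358 -0.2591  0.0109] max [ 0.4649 -0.2237  0.0261]
redT 39 med [0.5716 0.156  0.0659] min [0.5644 0.148  0.0609] max [0.5795 0.1723 0.0741]
blueT 40 med [0.5189 0.1405 0.066 ] min [0.5113 0.1314 0.0599] max [0.5266 0.1546 0.0699]
greenT 57 med [0.4709 0.1171 0.0657] min [0.4636 0.1067 0.0433] max [0.4791 0.1334 0.0741]
ringT 186 med [ 0.7412 -0.1701  0.2878] min [ 0.7343 -0.1908  0.2695] max [ 0.7524 -0.1544  0.2943]
redS 79 med [0.5771 0.1607 0.0633] min [0.5661 0.1473 0.0318] max [0.5815 0.1702 0.0681]
blueS 54 med [0.5241 0.1444 0.0643] min [0.5144 0.1323 0.0379] max [0.5294 0.1545 0.0692]
greenS 74 med [0.4744 0.1202 0.0634] min [0.4623 0.1064 0.0317] max [0.4803 0.13   0.0702]
ringS 134 med [ 0.7462 -0.1592  0.2842] min [ 0.7346 -0.1819  0.2636] max [ 0.76   -0.1541  0.2945]
rack 1740 ((521.0491943359375, 141.35049438476562), (165.24288940429688, 56.88461685180664), 21.335508346557617) [[433.742  137.7835]
 [454.4383  84.7974]
 [608.3564 144.9175]
 [587.6601 197.9036]]
base 2807 ((813.6044921875, -182.03062438964844), (130.8152618408203, 130.64996337890625), 83.753173828125) [[ 741.5502 -239.9418]
 [ 871.4245 -254.158 ]
 [ 885.6588 -124.1195]
 [ 755.7845 -109.9032]]
head 3175 [ 0.7668 -0.5046 -0.7659] [ 1.5805 -0.1516  0.3475] [ 0.8276 -0.1921  0.3177]
[0.0419 0.0466 0.6146] [[ 0.8402  0.125  -0.5276]
 [ 0.2365 -0.9601  0.1492]
 [ 0.4879  0.2502  0.8363]]
```

View pics/crop1.png

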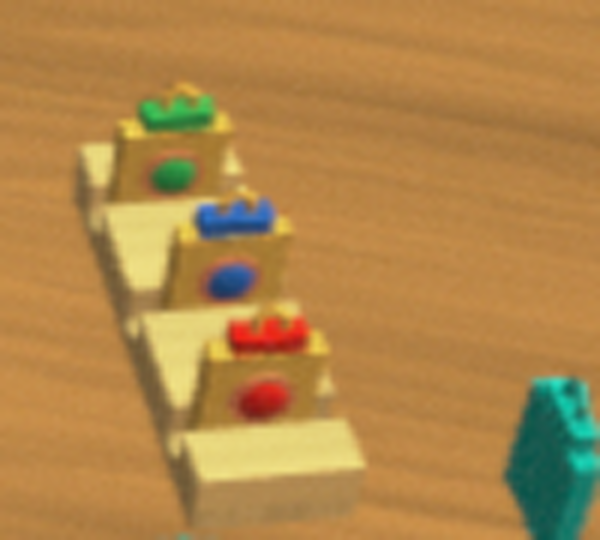

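The crop confirms red as the nearest slot (stone at crop (263,398)), facing the rack's +x, away from the robot. The rack's 165x57 mm and the base plate's 130x130 mm match the sizes given. Rack yaw is 21.3°, camera yaw -6.25°, and the lens works out near (0.7415,-0.174,0.27). The button goes first.

```bash
python3 -m pendant '[{"jaw":-1,"tx":5,"ty":5,"tz":-2},{"jaw":-1,"tx":9,"ty":9,"tz":-4},{"jaw":-1,"tx":13,"ty":13,"tz":-6},{"jaw":-1,"tx":17,"ty":17.5,"tz":-8},{"jaw":-1,"tx":21,"ty":22,"tz":-10},{"jaw":-1,"tx":25,"ty":26.5,"tz":-13},{"jaw":-1,"tx":29.15,"ty":31.4,"tz":-17},{"jaw":-1,"tx":29.15,"ty":31.4,"tz":-18},{"jaw":-1,"tx":29.15,"ty":31.4,"tz":-18},{"jaw":-1,"tx":29.15,"ty":31.4,"tz":-18}]' 40; python3 - <<'E'
from rig import manip
from h import *
im=manip.get_image("wrist"); cv2.imwrite("pics/w1.png",im["pixels"])
s=manip.get_state();print(s["position"],s["ee_rot"],s["contact_force"],s["width"])
m=mask(im,(45,80,60),(75,255,255),(0,0,640,480));P=cloud(im)[m];print(m.sum(),np.median(P,0),P.min(0),P.max(0))
v,u=np.nonzero(m);print(u.mean(),v.mean())
E
```

```text
[ 0.16095252 -0.55162895  0.23063417] [-6.90254259e-04  9.89948055e-01  1.41429740e-01 -9.82850007e-06] [ 0.40590063 -0.18991618 -1.28930926] 0.08516378086027064invalid input at $[0]: expected keys jaw, tx, ty, tz, ax, ay, az
  return _methods._mean(a, axis=axis, dtype=dtype,
  ret = um.true_divide(
Traceback (most recent call last):
ValueError: zero-size array to reduction operation minimum which has no identity
```

View pics/w1.png

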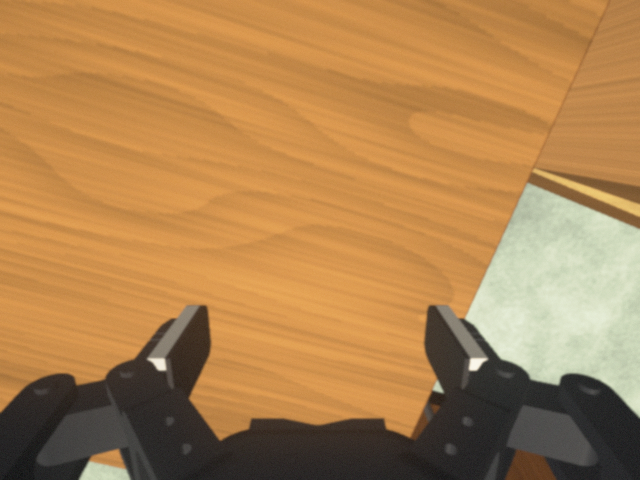

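The picture shows the open fingers (tips near (190,320) and (440,320)) over bare bench: the move was refused because every row needs all seven keys.

```bash
python3 -m pendant '[{"jaw":-1,"tx":5,"ty":5,"tz":-2,"ax":0,"ay":0,"az":0},{"jaw":-1,"tx":9,"ty":9,"tz":-4,"ax":0,"ay":0,"az":0},{"jaw":-1,"tx":13,"ty":13,"tz":-6,"ax":0,"ay":0,"az":0},{"jaw":-1,"tx":17,"ty":17.5,"tz":-8,"ax":0,"ay":0,"az":0},{"jaw":-1,"tx":21,"ty":22,"tz":-10,"ax":0,"ay":0,"az":0},{"jaw":-1,"tx":25,"ty":26.5,"tz":-13,"ax":0,"ay":0,"az":0},{"jaw":-1,"tx":29.15,"ty":31.4,"tz":-17,"ax":0,"ay":0,"az":0},{"jaw":-1,"tx":29.15,"ty":31.4,"tz":-18,"ax":0,"ay":0,"az":0},{"jaw":-1,"tx":29.15,"ty":31.4,"tz":-18,"ax":0,"ay":0,"az":0},{"jaw":-1,"tx":29.15,"ty":31.4,"tz":-18,"ax":0,"ay":0,"az":0}]' 40; python3 - <<'E'
from rig import manip
from h import *
im=manip.get_image("wrist"); cv2.imwrite("pics/w2.png",im["pixels"])
s=manip.get_state();print(s["position"],s["ee_rot"],s["contact_force"],s["width"])
m=mask(im,(45,80,60),(75,255,255),(0,0,640,480));print(m.sum())
v,u=np.nonzero(m);print(u.mean(),v.mean());P=cloud(im)[m];print(np.median(P,0),P.min(0),P.max(0))
E
```

```text
clock: 1.4
position: [0.4526, -0.2387, 0.0518]
ee_rot: [0.0, 0.99, 0.142, 0.0]
contact_force: [0.5, -0.8, 0.2]
width: 0.0001
gripper_force: 0.0
[ 0.45264417 -0.23918326  0.05212766] [7.49700031e-04 9.89997154e-01 1.41084649e-01 4.41403172e-04] [ 0.18778101 -0.01968259  0.5208476 ] -6.824765766994442e-05
2090
315.70861244019136 276.5421052631579
[ 0.45562148 -0.23673452  0.02134713] [ 0.43374782 -0.25608049  0.01010123] [ 0.46569401 -0.2243234   0.06555617]
```

```bash
python3 -m pendant '[{"jaw":-1,"tx":0,"ty":0,"tz":-2,"ax":0,"ay":0,"az":0},{"jaw":-1,"tx":0,"ty":0,"tz":-2.8,"ax":0,"ay":0,"az":0},{"jaw":-1,"tx":0,"ty":0,"tz":-3.2,"ax":0,"ay":0,"az":0},{"jaw":-1,"tx":0,"ty":0,"tz":-3.2,"ax":0,"ay":0,"az":0}]'
```

```text
clock: 1.95
position: [0.4523, -0.2387, 0.0198]
ee_rot: [0.0, 0.99, 0.141, -0.0]
contact_force: [-0.2, -0.9, 3.3]
width: -0.0003
gripper_force: 1.3
```

```bash
python3 -m pendant '[{"jaw":-1,"tx":0,"ty":0,"tz":-0.2,"ax":0,"ay":0,"az":0},{"jaw":-1,"tx":0,"ty":0,"tz":-0.3,"ax":0,"ay":0,"az":0},{"jaw":-1,"tx":0,"ty":0,"tz":-0.3,"ax":0,"ay":0,"az":0}]'
```

```text
clock: 2.33
position: [0.4527, -0.2385, 0.0166]
ee_rot: [0.001, 0.99, 0.142, 0.0]
contact_force: [-2.5, -2.7, 4.5]
width: -0.0003
gripper_force: 2.2
```

```bash
python3 -m pendant '[{"jaw":-1,"tx":0,"ty":0,"tz":-0.1,"ax":0,"ay":0,"az":0},{"jaw":-1,"tx":0,"ty":0,"tz":-0.2,"ax":0,"ay":0,"az":0},{"jaw":-1,"tx":0,"ty":0,"tz":-0.2,"ax":0,"ay":0,"az":0}]'
```

```text
clock: 2.7
position: [0.4528, -0.2385, 0.0159]
ee_rot: [0.001, 0.99, 0.142, 0.0]
contact_force: [-4.8, -1.7, 15.9]
width: 0.0001
gripper_force: 7.8
```

The force jumped to 16 N while the tool hardly moved, so the button is on its stop. Next I release it and go above the red pendant.

```bash
python3 -m pendant '[{"jaw":-1,"tx":0,"ty":0,"tz":3,"ax":0,"ay":0,"az":0},{"jaw":-1,"tx":0,"ty":0,"tz":8,"ax":0,"ay":0,"az":0},{"jaw":0.6,"tx":1,"ty":4,"tz":12,"ax":0,"ay":0,"az":1},{"jaw":0.6,"tx":2.5,"ty":9,"tz":13,"ax":0,"ay":0,"az":2},{"jaw":0.6,"tx":4,"ty":14,"tz":13,"ax":0,"ay":0,"az":3},{"jaw":0.6,"tx":5.5,"ty":19,"tz":13,"ax":0,"ay":0,"az":4},{"jaw":0.6,"tx":7,"ty":24,"tz":13,"ax":0,"ay":0,"az":5},{"jaw":0.6,"tx":8.5,"ty":29,"tz":13,"ax":0,"ay":0,"az":5},{"jaw":0.6,"tx":10,"ty":34,"tz":13,"ax":0,"ay":0,"az":5},{"jaw":0.6,"tx":12,"ty":40,"tz":12,"ax":0,"ay":0,"az":5}]' && python3 -m pendant '[{"jaw":0.6,"tx":0,"ty":0,"tz":0,"ax":0,"ay":0,"az":0},{"jaw":0.6,"tx":0,"ty":0,"tz":0,"ax":0,"ay":0,"az":0},{"jaw":0.6,"tx":0,"ty":0,"tz":0,"ax":0,"ay":0,"az":0}]'; python3 - <<'E'
from rig import manip
from h import *
im=manip.get_image("wrist"); cv2.imwrite("pics/w3.png",im["pixels"])
P=cloud(im);H=hsv(im)
m=mask(im,(0,180,80),(6,255,255),(0,0,640,480));v,u=np.nonzero(m);print(m.sum(),u.mean(),v.mean())
Q=P[m];Q=Q[(Q[:,2]>.055)];print("shoulder",np.median(Q,0),Q.min(0),Q.max(0))
a=np.radians(21.33);R=np.array([[np.cos(a),np.sin(a)],[-np.sin(a),np.cos(a)]])
L=(Q[:,:2]-[.57205,.16135])@R.T*1000;print("in slot frame",L.min(0),L.max(0))
E
```

```text
clock: 3.95
position: [0.5727, 0.1629, 0.1346]
ee_rot: [-0.001, 0.983, 0.184, 0.001]
contact_force: [0.2, 0.4, -0.0]
width: 0.0686
gripper_force: 0.0
clock: 4.32
position: [0.5716, 0.1595, 0.1345]
ee_rot: [0.0, 0.983, 0.184, -0.0]
contact_force: [0.6, -0.1, 0.1]
width: 0.0687
gripper_force: 0.0
508 316.41141732283467 248.0255905511811
shoulder [0.57421987 0.16054227 0.06564894] [0.56395199 0.14744258 0.06200052] [0.58089305 0.17229999 0.06776262]
in slot frame [ -4.86453584 -13.46807654] [ 4.829624 10.3915  ]
```

View pics/w3.png

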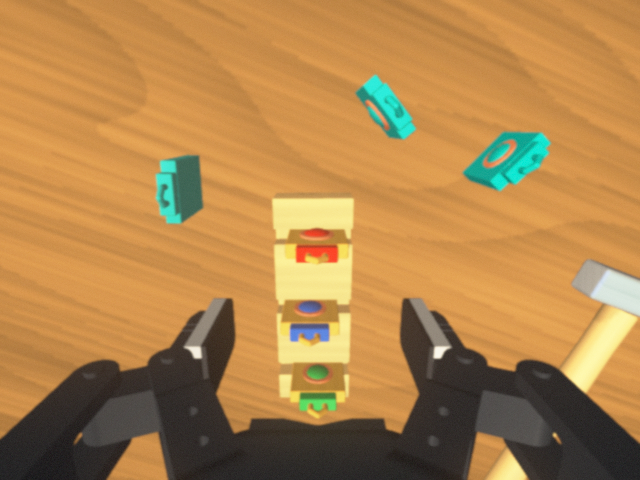

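The wrist picture shows red between the fingers (shoulder (317,254), stone (316,234)), with the rack aligned and the turquoise pieces well clear. The shoulder lies at slot-frame x≈0, y≈-1.5 mm, as it should. I descend and grip.

```bash
python3 -m pendant '[{"jaw":0.6,"tx":0.1,"ty":0.05,"tz":-3,"ax":0,"ay":0,"az":0},{"jaw":0.6,"tx":0.1,"ty":0.05,"tz":-6,"ax":0,"ay":0,"az":0},{"jaw":0.6,"tx":0.1,"ty":0.05,"tz":-8.5,"ax":0,"ay":0,"az":0},{"jaw":0.6,"tx":0.1,"ty":0.05,"tz":-9.7,"ax":0,"ay":0,"az":0},{"jaw":0.6,"tx":0.1,"ty":0.05,"tz":-10.4,"ax":0,"ay":0,"az":0},{"jaw":0.6,"tx":0.1,"ty":0.05,"tz":-10.7,"ax":0,"ay":0,"az":0},{"jaw":0.6,"tx":0.1,"ty":0.05,"tz":-10.7,"ax":0,"ay":0,"az":0}]' && python3 -m pendant '[{"jaw":0,"tx":0,"ty":0,"tz":0,"ax":0,"ay":0,"az":0},{"jaw":-0.3,"tx":0,"ty":0,"tz":0,"ax":0,"ay":0,"az":0},{"jaw":-1,"tx":0,"ty":0,"tz":0,"ax":0,"ay":0,"az":0},{"jaw":-1,"tx":0,"ty":0,"tz":0,"ax":0,"ay":0,"az":0},{"jaw":-1,"tx":0,"ty":0,"tz":0,"ax":0,"ay":0,"az":0},{"jaw":-1,"tx":0,"ty":0,"tz":0,"ax":0,"ay":0,"az":0}]' 50
```

```text
clock: 5.25
position: [0.5735, 0.1611, 0.0281]
ee_rot: [0.0, 0.983, 0.184, 0.001]
contact_force: [0.0, 0.0, -0.3]
width: 0.0683
gripper_force: 0.0
clock: 6.0
position: [0.5736, 0.1612, 0.0284]
ee_rot: [0.0, 0.983, 0.185, 0.001]
contact_force: [-0.4, -0.7, 5.9]
width: 0.0388
gripper_force: 50.8
```

```bash
python3 -m pendant '[{"jaw":-1,"tx":0,"ty":0,"tz":1,"ax":0,"ay":0,"az":0},{"jaw":-1,"tx":0,"ty":0,"tz":2.5,"ax":0,"ay":0,"az":0},{"jaw":-1,"tx":0,"ty":0,"tz":5,"ax":0,"ay":0,"az":0},{"jaw":-1,"tx":0,"ty":0,"tz":9,"ax":0,"ay":0,"az":0},{"jaw":-1,"tx":0,"ty":0,"tz":13,"ax":0,"ay":0,"az":0},{"jaw":-1,"tx":0,"ty":0,"tz":16,"ax":0,"ay":0,"az":0},{"jaw":-1,"tx":0,"ty":0,"tz":17,"ax":0,"ay":0,"az":0},{"jaw":-1,"tx":0,"ty":0,"tz":17,"ax":0,"ay":0,"az":0},{"jaw":-1,"tx":0,"ty":0,"tz":17,"ax":0,"ay":0,"az":0}]'; cat > look.py <<'E'
from rig import manip
from h import *
import sys
from scipy.spatial.transform import Rotation as Ro
np.set_printoptions(precision=4,suppress=True)
tag=sys.argv[1]
s=manip.get_state();w,x,y,z=s["ee_rot"];R=Ro.from_quat([x,y,z,w]).as_matrix();t=s["position"]
print("tcp",t,s["gripper_force"]);print(R)
c=t-R[:,2]*.0187
for n in("scene","wrist"):
    im=manip.get_image(n);cv2.imwrite(f"pics/{n}{tag}.png",im["pixels"]);np.savez(f"{n}{tag}.npz",**im)
    P=cloud(im);near=np.linalg.norm(P-c,axis=-1)<.07
    m=mask(im,(0,170,70),(6,255,255),(0,0,640,480))&near
    k,lab,st,ce=cv2.connectedComponentsWithStats(m.astype(np.uint8))
    for i in range(1,k):
        if st[i,4]<8:continue
        L=(P[lab==i]-t)@R*1000
        print(n,st[i],ce[i],"tool mm med",np.median(L,0),"lo",np.percentile(L,3,0),"hi",np.percentile(L,97,0))
E
python3 look.py A
```

```text
clock: 7.12
position: [0.5719, 0.1608, 0.1959]
ee_rot: [0.0, 0.983, 0.184, -0.002]
contact_force: [0.3, 0.2, -2.0]
width: 0.039
gripper_force: 50.7
tcp [0.5719 0.1608 0.1959] 50.68977177143097
[[ 0.9319  0.3626 -0.0033]
 [ 0.3626 -0.9319 -0.0006]
 [-0.0033 -0.0006 -1.    ]]
scene [432 210  16   6  70] [438.8    212.4857] tool mm med [  1.3165   1.885  -37.5158] lo [ -5.3675 -10.5337 -39.5927] hi [  4.064   12.8005 -32.9299]
scene [434 222   9   8  56] [437.9643 225.625 ] tool mm med [  5.6969   1.0027 -12.3774] lo [  3.7677  -6.5482 -18.3198] hi [ 7.4546  7.5659 -4.025 ]
wrist [296 301  42  21 653] [316.3599 310.8668] tool mm med [  6.4281  -0.0308 -13.2132] lo [  4.7685  -6.7609 -17.5085] hi [ 7.61    7.0593 -6.5128]
wrist [ 279  344   77   35 2073] [317.1274 359.3777] tool mm med [  1.6445   0.3616 -36.7884] lo [ -5.2571 -11.4436 -38.0811] hi [  3.7619  12.2122 -31.8065]
```

```bash
python3 - <<'E'
from h import *
from scipy.spatial.transform import Rotation as Ro
np.set_printoptions(precision=4,suppress=True)
for n,roi in(("top",(360,40,440,165)),("scene",(135,195,240,290))):
    im=dict(np.load(n+"0.npz"));P=cloud(im);m=mask(im,(0,0,130),(180,70,255),roi)&(P[...,2]>.22)&(P[...,2]<.42)
    m=cv2.erode(m.astype(np.uint8),np.ones((3,3)))>0
    # local normals -> pick face by normal ~ z_head
    dx=np.roll(P,-2,1)-np.roll(P,2,1);dy=np.roll(P,-2,0)-np.roll(P,2,0);N=np.cross(dy,dx);N/=np.linalg.norm(N,axis=-1,keepdims=True)+1e-9
    for yaw in(0,):
        zh=np.array([-.42,.04,.906]);f=m&(np.abs(N@zh)>.95)
        Q=P[f];c=Q.mean(0);U,S,V=np.linalg.svd(Q-c,full_matrices=False);nn=V[2]*np.sign(V[2,2])
        e=np.cross([0,0,1],nn);e/=np.linalg.norm(e);d=np.cross(e,nn)
        rr=cv2.minAreaRect((np.c_[(Q-c)@d,(Q-c)@e]*1000).astype(np.float32))
        print(n,f.sum(),"c",c,"n",nn,"pitch",np.degrees(np.arccos(nn[2])),"yaw",np.degrees(np.arctan2(-nn[1],-nn[0])),"rect",rr,"d",d)
a=np.radians(-6.25);H=(Ro.from_euler('z',a)*Ro.from_euler('y',-25,degrees=True)).as_matrix()
lens=np.array([.7415,-.1741,.27])
for n,roi in(("top",(370,130,420,160)),("scene",(195,205,235,245))):
    im=dict(np.load(n+"0.npz"));P=cloud(im);Q=(P[mask(im,(105,120,50),(130,255,255),roi)]-lens)@H*1000
    print(n,"ring in head",np.percentile(Q,2,0),np.percentile(Q,98,0))
    m=mask(im,(0,0,130),(180,70,255),(360,40,440,165) if n=="top" else (135,195,240,290))&(P[...,2]>.22)&(P[...,2]<.42);Q=(P[m]-lens)@H*1000
    print(n,"box in head",np.percentile(Q,2,0),np.percentile(Q,98,0))
import sys
R0=np.array([[.9319,.3626,-.0033],[.3626,-.9319,-.0006],[-.0033,-.0006,-1]])
G=H@np.diag([1,-1,-1]);F=lens-.11*H[:,0];t=F-G@[.008,.0003,-.011]
print("F",F,"t",t,"shift cm",(t-[.5719,.1608,.1959])*100,"rotvec",np.degrees(Ro.from_matrix(G@R0.T).as_rotvec()))
E
```

```text
top 623 c [ 0.805  -0.1796  0.328 ] n [-0.4244  0.0438  0.9044] pitch 25.25714934552818 yaw -5.898425774592834 rect ((-0.4387359619140625, -0.009679794311523438), (44.5809440612793, 77.66317749023438), 89.7387466430664) d [-0.8996  0.0929 -0.4267]
scene 508 c [ 0.8094 -0.1783  0.3314] n [-0.4056  0.0278  0.9136] pitch 23.989734635498955 yaw -3.917946901422694 rect ((0.8135147094726562, -0.8970565795898438), (44.507362365722656, 79.23104095458984), 85.96783447265625) d [-0.9115  0.0624 -0.4066]
top ring in head [  1.0222 -15.5963   5.0468] [12.3494 19.7171 21.3687]
top box in head [ 42.8865 -23.1631  -6.9113] [123.6226  26.6177  28.2982]
scene ring in head [  1.5183  -3.1414 -10.6798] [12.7577 20.4974 21.0595]
scene box in head [ 45.8132 -19.5583 -66.5689] [124.8455  27.282   27.5468]
F [ 0.6424 -0.1632  0.2235] t [ 0.6398 -0.1627  0.2102] shift cm [  6.7945 -32.3465   1.4262] rotvec [  3.2867 -25.2162 -27.0707]
```

The head's measured faces confirm pitch 25° and yaw about -6° (box 50 wide, lens within 2 mm). I carry the pendant over with the turn, staying back from the lens.

```bash
python3 -m pendant '[{"jaw":-1,"tx":0,"ty":-3,"tz":1,"ax":0.3,"ay":-2.5,"az":-2.7},{"jaw":-1,"tx":0,"ty":-7,"tz":2,"ax":0.7,"ay":-5,"az":-5.4},{"jaw":-1,"tx":0,"ty":-11,"tz":2,"ax":1.1,"ay":-8.5,"az":-9},{"jaw":-1,"tx":0,"ty":-15.5,"tz":2,"ax":1.6,"ay":-12,"az":-13},{"jaw":-1,"tx":0,"ty":-20,"tz":2,"ax":2.1,"ay":-16,"az":-17},{"jaw":-1,"tx":0,"ty":-24.5,"tz":2,"ax":2.6,"ay":-20,"az":-21.5},{"jaw":-1,"tx":0,"ty":-28.5,"tz":2,"ax":3,"ay":-23,"az":-24.7},{"jaw":-1,"tx":0,"ty":-32.2,"tz":2,"ax":3.3,"ay":-25.2,"az":-27.1},{"jaw":-1,"tx":0,"ty":-32.2,"tz":2,"ax":3.3,"ay":-25.2,"az":-27.1},{"jaw":-1,"tx":0,"ty":-32.2,"tz":2,"ax":3.3,"ay":-25.2,"az":-27.1}]' && python3 look.py B
```

```text
clock: 8.48
position: [0.5724, -0.1605, 0.2166]
ee_rot: [0.011, 0.975, -0.054, 0.216]
contact_force: [-0.3, 0.1, -1.8]
width: 0.0394
gripper_force: 51.0
tcp [ 0.5724 -0.1605  0.2166] 51.007100343704224
[[ 0.9005 -0.1096  0.4208]
 [-0.0997 -0.994  -0.0456]
 [ 0.4232 -0.0009 -0.906 ]]
scene [259 172  15   6  49] [266.4286 174.3265] tool mm med [  2.5911  -2.1527 -35.8014] lo [ -1.5078 -13.3331 -38.4971] hi [  5.1122  12.3088 -32.7324]
scene [260 183   8   9  59] [263.5424 187.2034] tool mm med [  5.936   -0.1411 -11.6731] lo [  2.8167  -6.6256 -18.3414] hi [ 9.1973  8.3701 -4.6809]
wrist [296 300  42  22 671] [316.611  310.7362] tool mm med [  6.748   -0.0769 -13.235 ] lo [  5.0735  -7.1803 -17.6769] hi [ 7.9567  6.7581 -6.859 ]
wrist [ 280  344   76   35 2052] [317.1998 359.1662] tool mm med [  2.1521  -0.058  -37.0216] lo [ -4.8909 -11.8537 -38.2697] hi [  4.0369  11.7693 -31.8131]
```

```bash
python3 -m pendant '[{"jaw":-1,"tx":1,"ty":0,"tz":-0.1,"ax":0,"ay":0,"az":0},{"jaw":-1,"tx":2.5,"ty":0,"tz":-0.2,"ax":0,"ay":0,"az":0},{"jaw":-1,"tx":4,"ty":0,"tz":-0.4,"ax":0,"ay":0,"az":0},{"jaw":-1,"tx":5.5,"ty":-0.1,"tz":-0.5,"ax":0,"ay":0,"az":0},{"jaw":-1,"tx":6.4,"ty":-0.1,"tz":-0.6,"ax":0,"ay":0,"az":0},{"jaw":-1,"tx":6.7,"ty":-0.1,"tz":-0.6,"ax":0,"ay":0,"az":0},{"jaw":-1,"tx":6.7,"ty":-0.1,"tz":-0.6,"ax":0,"ay":0,"az":0},{"jaw":-1,"tx":6.7,"ty":-0.1,"tz":-0.6,"ax":0,"ay":0,"az":0},{"jaw":-1,"tx":6.7,"ty":-0.1,"tz":-0.6,"ax":0,"ay":0,"az":0}]' && python3 look.py C
```

```text
clock: 9.7
position: [0.6397, -0.162, 0.2117]
ee_rot: [0.012, 0.974, -0.054, 0.218]
contact_force: [-0.2, 0.2, -1.2]
width: 0.0395
gripper_force: 51.0
tcp [ 0.6397 -0.162   0.2117] 51.01589620113373
[[ 0.8995 -0.1098  0.4228]
 [-0.0993 -0.994  -0.047 ]
 [ 0.4254  0.0003 -0.905 ]]
scene [246 194  15   6  58] [252.7586 196.569 ] tool mm med [  2.3211  -1.1707 -36.323 ] lo [ -3.4739 -12.6558 -38.7681] hi [  4.7399  11.4746 -32.8146]
scene [246 206   9  10  65] [249.7692 210.4154] tool mm med [  6.3594  -0.4179 -11.5083] lo [  3.3732  -7.1612 -18.0176] hi [ 8.4622  7.9399 -4.1614]
wrist [296 301  42  21 665] [316.7398 310.7128] tool mm med [  6.5002   0.3678 -13.1573] lo [  4.7322  -6.6689 -17.5169] hi [ 7.6339  7.1417 -6.3616]
wrist [ 280  344   76   35 2041] [317.0461 359.1563] tool mm med [  1.7388   0.373  -36.8514] lo [ -5.2153 -11.4186 -38.0993] hi [  3.7704  12.1657 -31.788 ]
```

View pics/sceneC.png

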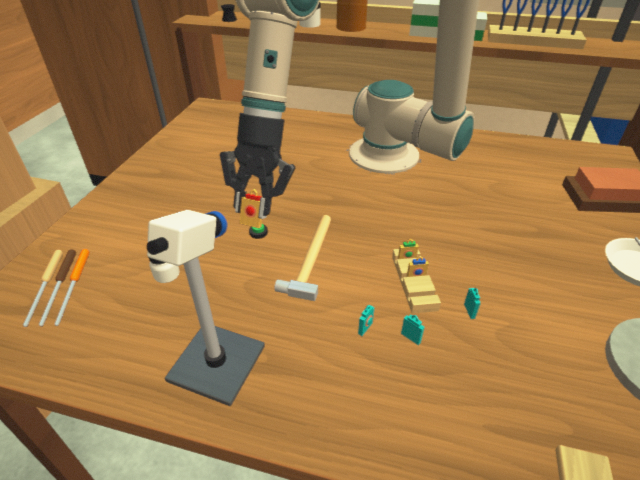

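The picture shows the red pendant held at (250,205), its stone (250,210) facing the lens ring (217,224), the button up at (258,230), and blue and green still in the rack. All measured values are within tolerance, so I hand in.

```bash
python3 -c "
from rig import manip
print(manip.get_state()['qd'].round(3)); print(manip.sign_off())"
```

```text
[ 0.002  0.002 -0.003  0.    -0.001 -0.   ]
the job is handed in; nothing more can be done
None
```

I pressed and released the button, then handed the job in at about 10 s of the 51 s allowed, with the red pendant held still and square to the lens, its stone by my measurement within a few mm of the focus point; sign-off returned no verdict.

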